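Hold the toaster lever at the third click

ROBOT

A 6-joint arm with a two-finger parallel gripper is mounted at the origin on a cart in front of the work surface, level with it; the furniture and walls round the work are solid. World frame = base frame: x ahead of the robot, y to its left, z up, the work surface at z = 0. Lengths are in m, angles in rad, forces in N, time in s.
With the tool pointing down it reaches from about 0.275 to 0.825 m from the base axis. Payload 4.9 kg.
Tool frame: the origin (TCP) lies midway between the tips of the shut fingers; the grasp point (between the pads) lies 19 mm behind it (grip_point_offset is the distance from the TCP to the grasp point, in m); z points along the fingers, y is the line along which they close (so a half turn about z gives the same grasp; the last joint's range is limited). The gripper opens to 85 mm and grips with 20 to 120 N. Pads are 22 mm wide; open, the fingers measure 114 mm over their backs; the gripper's body (76 mm by 85 mm) begins 54 mm behind the grasp point. The pads swing forward as they close: fully open they stand 13 mm farther back than shut.
Start: joints at [-1.434, 0.326, -0.193, 1.052, 0, 1.437], TCP at [0.147, -0.53, 0.231] pointing down, gripper open.
Joint ranges: [-2.65, 2.65], [-0.97, 1.79], [-1.3, 1.35], [-1.93, 2.1], [-1.47, 1.37], [-3.14, 3.14]. Speed limits (rad/s): [2.57, 2.57, 3.14, 3.14, 3.14, 3.14].

INTERFACE

Orientations are given as a rotation vector (axis times angle).
In Python, from cell import * gives the robot as it stands. Calls block until the motion is done:
- movep(position, orientation): joint-space move of the TCP to a pose.
- move_l(position, velocity=0.15, rot=None, until_force=None): straight line of the TCP; rot=None keeps the orientation; velocity is the mean speed in m/s. With until_force (N) it stops when the force on the tool has changed by that much, and returns True; else False.
- set_joints(angles): joint-space move.
- let_go() and grab(newtons=None): open the fingers fully, or close them until they stop; newtons is the grip in N (None keeps the last).
- sleep(seconds).
- ik(position, orientation): joint angles nearest the present ones, or None.
- get_state(): the state.
- grab_frame(name): name is "side" or "top"; returns a dict with "img" (384x512x3 uint8, red, green, blue), "fx", "fy", "cx", "cy" (pixels), "k1" (the pictures are not rectified: a ray, as slopes to the right and down, at radius r is drawn at 1 + k1 r^2 times it, then the intrinsics apply), "cam_to_world" (4x4, takes a point from camera to world coordinates). Camera axes: x right, y down, z forward; pixel columns grow to the right and rows downward; lengths in m; the calibration is good to about 2 mm. A picture is of the moment at which its call begins. There is no depth.
A pose or a line that the arm cannot do raises MotionError and nothing moves.
- sign_off(): hands the job in; it is judged then, once.
Trained networks look in the newest picture that a camera, given by its name, has taken for a name from the list of things; names that differ only in an ending like _2 or _b are one class to them, and where a whole thing is asked for, a point or a joint stands for the part that bears it (a point fixed in the world has none). Each returns a list of dicts, best first, with "score" (0 to 1); they miss things now and then, are a little off and sometimes report something else, mostly with a low value. They report only what shows in the picture. A call takes as long as a camera call. They do not tell look-alikes from the thing itself.
- spot_in(camera, name): "centre" ([column, row] in pixels, amid what is visible of it).
- silhouettes(camera, name): "mask" (384x512 bool, what is visible of it) and "centre" ([column, row] in pixels, amid what is visible of it).
- tip_of(camera, name): "centre" ([column, row] in pixels: a listed point, or the origin of a listed thing).
The state is a dict: "clock": time; "q": joint angles; "joint_velocities": joint speeds; "tau": joint torques, N m; "position": TCP position; "eef_rot": TCP orientation; "contact_force": force on the tool from outside, world axes, zero at the start; "wrist_torque": the same for the moment, N m; "finger_gap": opening from 0.0 (shut) to 1.0 (fully open); "grasp_force": force on a finger pad.
Only numpy, scipy, OpenCV 4.12 (cv2) and the standard library are available. Lean on these libraries where they do the work, as an engineer would, in place of code of your own. Each camera call takes 0.05 s, during which the arm holds its last target. There are 200 camera calls.

TASK

One slot of the toaster holds a square slice of bread, the other a round crumpet that is already done; see which is where. With the fingertips press the lever in front of the slot with the square slice down past its first two clicks to the third of its four clicks, so that the slice goes down. The lever springs back if let go, so finish while still holding it down at the third click; leave the crumpet's lever up and do not shift the mug, the jar or the spoon beside the toaster.

Things in the scene. Friction and masses are not known exactly. Their poses are not given: they have to be found in the camera images.
- toaster: two-slot toaster fixed to the worktop, 200 x 180 x 165 mm (x, y, z) without levers; origin at the centre of its underside; x from its front (lever side, to the robot) to its back, y to the left, z up. Slots run front to back at y = +46 (left) and -46 mm (right), 30 x 116 mm; each one's lever is on the front at the same y beside four pale ticks: the tab's mid-height is at tick n at click n.
- left_lever_top (a point): centre of the upper face of the left slot's lever tab: a black tab 34 mm wide (y), 12 mm thick, standing out 37 mm from the toaster's front face, on the toaster's left as the robot sees it; this point is 20 mm out from the face, 155 mm above the worktop at rest. It travels straight down with the lever. Axes as the toaster's.
- right_lever_top (a point): centre of the upper face of the right slot's lever tab: a black tab 34 mm wide (y), 12 mm thick, standing out 37 mm from the toaster's front face, on the toaster's right as the robot sees it; this point is 20 mm out from the face, 155 mm above the worktop at rest. It travels straight down with the lever. Axes as the toaster's.
- left_lever (a joint): lever of the left slot, m pushed down: 0 = up at rest; clicks at 0.011, 0.022, 0.033 (third), 0.044; end stop 0.050. A spring pushes it up all the way (about 4 N at rest, 6 N at the third click) and each click adds or takes up to 3 N; no click holds it: let go, it rises back to 0.
- right_lever (a joint): lever of the right slot, m pushed down: 0 = up at rest; clicks at 0.011, 0.022, 0.033 (third), 0.044; end stop 0.050. A spring pushes it up all the way (about 4 N at rest, 6 N at the third click) and each click adds or takes up to 3 N; no click holds it: let go, it rises back to 0.
- slice_top (a point): middle of the top edge of the square slice of bread, 96 x 14 x 98 mm (x, y, z), standing loose in one of the two slots on that lever's carriage; about 38 mm of it shows above the toaster (flat top edge). It goes down with the lever. Its y in the toaster's frame is about +46 or -46 mm.
- crumpet_top (a point): top of the rim of the round crumpet, 96 mm across and 14 mm thick, standing loose in the other slot; about 36 mm of it shows above the toaster (arched top edge).
- mug: small cup with a handle, 62 x 88 x 50 mm, loose on the worktop to the left of the toaster; origin at the centre of its underside. Leave it alone.
- jam_jar: small glass jar with a dark lid, 59 x 61 x 85 mm, loose to the right of the toaster; origin at the centre of its underside. Leave it alone.
- spoon: teaspoon, 132 x 26 x 11 mm, lying crosswise on the worktop in front of the toaster; origin at the centre of its underside. Leave it alone.
There are look-alikes about, which are no part of the job. What is shaped like the part that bears crumpet_top but blue or turquoise is not meant. Leave any pink or purple look-alike of the part that bears slice_top alone.

How it is judged:
On the way:
1. the lever of the slice's slot has gone past its second click, the other lever is up (((y of slice_top in the frame of toaster above 0 m and value of joint left_lever above 0.0235 m and value of joint right_lever below 0.006 m) or (y of slice_top in the frame of toaster below 0 m and value of joint right_lever above 0.0235 m and value of joint left_lever below 0.006 m))).
At the end, for the whole second after the job is handed in: fingers press (over 1.5 N) the lever of the square slice's slot, held 28.5 to 37.5 mm down (third click 33); slice top 149 to 181 mm above the worktop; other lever under 6 mm, crumpet still up (top over 190 mm); mug, jar, spoon within 30 mm of their starts (((y of slice_top in the frame of toaster above 0 m and value of joint left_lever between 0.0285 and 0.0375 m and value of joint right_lever below 0.006 m and contact force between the fingers and left_lever above 1.5 N) or (y of slice_top in the frame of toaster below 0 m and value of joint right_lever between 0.0285 and 0.0375 m and value of joint left_lever below 0.006 m and contact force between the fingers and right_lever above 1.5 N)) and z of slice_top in the frame of toaster between 0.149 and 0.181 m and z of crumpet_top in the frame of toaster above 0.19 m and distance of each of mug, jam_jar, spoon from where it was at the start of the episode below 0.03 m); the arm keeps its last pose, push and grip.
It fails at once if the crumpet's lever is pressed (more than 8 mm) ((y of slice_top in the frame of toaster above 0 m and value of joint right_lever above 0.008 m) or (y of slice_top in the frame of toaster below 0 m and value of joint left_lever above 0.008 m)).
It fails at once if the mug, the jar or the spoon is shifted by more than 30 mm (distance of any of mug, jam_jar, spoon from where it was at the start of the episode above 0.03 m).
It also fails if it takes over 26 s, if anything falls off the work surface, if the arm or the gripper's body presses on something with over 40 N, if the wrist force passes 120 N, or if a joint passes its speed limit or range.

## Working session

There is one attempt and no reset: what is moved stays moved. The work goes in short steps, each a Python script; the robot and the scene stay as the last script left them, time stands still between calls to the robot, and variables do not carry over. Pictures are saved under pics/ and viewed, at most 10 in all, crops included, and the job is handed in when it is done.

```bash
mkdir -p pics; cat > h.py <<'E'
from cell import *
import numpy as np, cv2
def ray(f,px):
    d=(np.array(px,float)-[f["cx"],f["cy"]])/[f["fx"],f["fy"]]
    u=d.copy()
    for _ in range(20): u=d/(1+f["k1"]*(u@u))
    T=np.array(f["cam_to_world"]); return T[:3,3],T[:3,:3]@np.array([u[0],u[1],1])
def at_z(f,px,z):
    o,r=ray(f,px); return o+r*(z-o[2])/r[2]
def proj(f,P):
    T=np.array(f["cam_to_world"]); c=T[:3,:3].T@(np.array(P)-T[:3,3]); u=c[:2]/c[2]
    return u*(1+f["k1"]*(u@u))*[f["fx"],f["fy"]]+[f["cx"],f["cy"]]
def tri(f1,p1,f2,p2):
    o1,r1=ray(f1,p1);o2,r2=ray(f2,p2)
    s=np.linalg.lstsq(np.c_[r1,-r2],o2-o1,rcond=None)[0]
    a,b=o1+r1*s[0],o2+r2*s[1]; return (a+b)/2,np.linalg.norm(a-b)
E
python3 - <<'E'
from h import *
np.set_printoptions(precision=3,suppress=True)
F={c:grab_frame(c) for c in("side","top")}
cv2.imwrite("pics/a.png",np.hstack([F[c]["img"] for c in F])[:,:,::-1][:, :, :].copy()) if 0 else [cv2.imwrite(f"pics/{c}.png",F[c]["img"][:,:,::-1]) for c in F]
for n in["toaster","left_lever_top","right_lever_top","slice_top","crumpet_top","mug","jam_jar","spoon"]:
    for c in F: print(n,c,[(np.round(d["centre"],1).tolist(),round(d["score"],2)) for d in tip_of(c,n)])
    if 1:
        a,b=tip_of("side",n),tip_of("top",n)
        if a and b: print("  tri",*tri(F["side"],a[0]["centre"],F["top"],b[0]["centre"]))
for c in F: print(c,np.array(F[c]["cam_to_world"]))
print(get_state()["clock"],get_state()["eef_rot"])
E
```

```text
toaster side []
toaster top [([258.7, 186.9], 0.94)]
left_lever_top side []
left_lever_top top [([236.7, 208.7], 0.53)]
right_lever_top side []
right_lever_top top [([260.4, 210.1], 0.61)]
slice_top side []
slice_top top [([146.6, 219.3], 0.72), ([365.0, 201.4], 0.52), ([272.0, 179.3], 0.47)]
crumpet_top side []
crumpet_top top [([208.0, 214.1], 0.88), ([318.5, 209.6], 0.8), ([247.2, 172.2], 0.58)]
mug side []
mug top [([219.7, 170.2], 0.72)]
jam_jar side []
jam_jar top [([301.8, 197.4], 0.65)]
spoon side []
spoon top [([241.5, 226.3], 0.47)]
side [[-0.158  0.864 -0.478  1.193]
 [ 0.987  0.136 -0.081 -0.041]
 [-0.005 -0.485 -0.875  1.314]
 [ 0.     0.     0.     1.   ]]
top [[-0.003 -0.983  0.184  0.27 ]
 [-1.     0.001 -0.011 -0.129]
 [ 0.011 -0.184 -0.983  1.545]
 [ 0.     0.     0.     1.   ]]
1.7 [3.113 0.424 0.   ]
```

View pics/side.png

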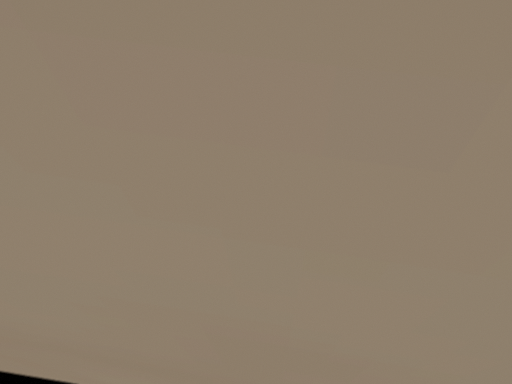

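View pics/top.png

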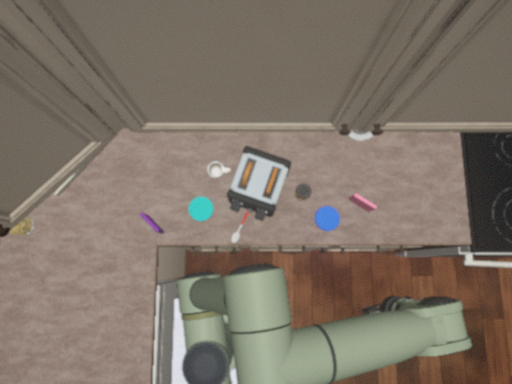

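The side view shows only a blank surface, so it's no use. The top view shows the toaster at about (260,182), turned by roughly 20°. Its levers are at (236,208) and (260,212), with the mug at (217,170), the jar at (303,191) and the spoon at (241,226). The purple (151,222), pink (363,202), turquoise (201,208) and blue (327,218) items are look-alikes. The candidates in the slots are at (247,174) and (272,180), so I'll enlarge those.

```bash
python3 - <<'E'
import cv2
i=cv2.imread("pics/top.png")[140:245,195:335]
cv2.imwrite("pics/crop.png",cv2.resize(i,None,fx=5.6,fy=5.6,interpolation=cv2.INTER_CUBIC))
E
```

```text
(no output)
```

View pics/crop.png

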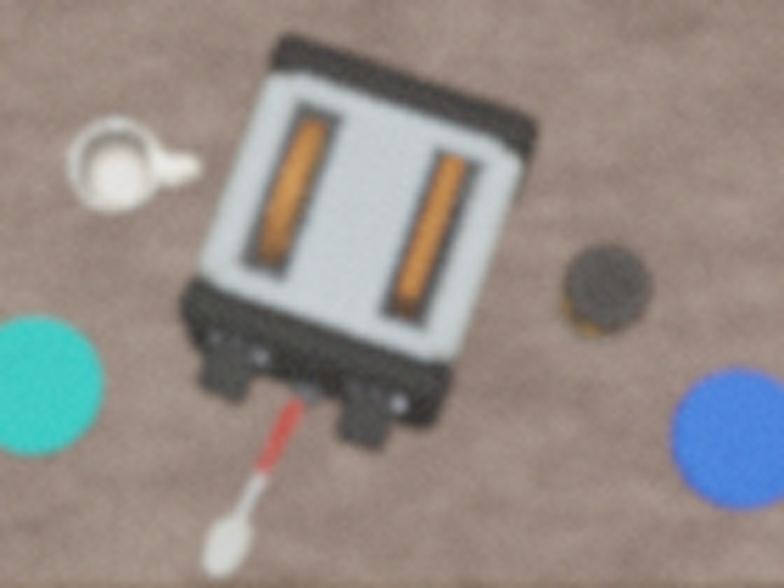

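The left insert (247,174) bulges and tapers, so it has an arched edge. The right one (272,180) has uniform width and square ends, so it's flat. That agrees with the networks: the slice is on the right. Next I'll fit the toaster pose to the lever and slot corners, and test the flat/arch reading against the masks.

```bash
cat > fit.py <<'E'
from h import *
from scipy.optimize import least_squares
np.set_printoptions(precision=4,suppress=True)
f=grab_frame("top")
cr=np.array([(200,385),(240,400),(338,437),(383,450),(303,100),(343,115),(285,278),(243,262),(445,150),(483,163),(424,328),(383,314)],float)
px=np.array([195,140])+(cr+.5)/5.6-.5
M=[(-.137,s*.046+t*.017,.155) for s in(1,-1) for t in(1,-1)]
for s in(1,-1): M+=[(.058,s*.046+.015,.165),(.058,s*.046-.015,.165),(-.058,s*.046-.015,.165),(-.058,s*.046+.015,.165)]
M=np.array(M)
def W(p,m):
    c,s=np.cos(p[2]),np.sin(p[2]); m=np.atleast_2d(m); return np.c_[p[0]+c*m[:,0]-s*m[:,1],p[1]+s*m[:,0]+c*m[:,1],m[:,2]]
res=lambda p:(np.array([proj(f,q) for q in W(p,M)])-px).ravel()
r=least_squares(res,[.6,-.12,-.3],loss="soft_l1"); print(r.x,r.fun.reshape(-1,2))
np.save("pose.npy",r.x)
L=W(r.x,[(-.12,.046,.155),(-.12,-.046,.155)]);print("levers",L,[proj(f,q) for q in L],"net",[tip_of("top",n)[0]["centre"] for n in("left_lever_top","right_lever_top")])
# top edge hypotheses: bow of the projected top-front surface
x=np.linspace(-.048,.048,60)
img=cv2.cvtColor(f["img"],cv2.COLOR_RGB2HSV)
ok=((img[...,1]>110)&(img[...,0]<25)&(img[...,2]>60)).astype(np.uint8)
for side,y in(("L",.046),("R",-.046)):
    roi=np.zeros_like(ok); cv2.fillConvexPoly(roi,np.array([proj(f,q) for q in W(r.x,[(a,y+b,.185) for a,b in((-.075,-.025),(.075,-.025),(.075,.025),(-.075,.025))])]).round().astype(int),1)
    m=ok&roi
    for h in("flat","arch"):
        z=np.full_like(x,.203) if h=="flat" else .153+np.sqrt(.048**2-x**2)
        top=[np.c_[x,x*0+y+d,z] for d in(-.007,.007)]
        pr=np.zeros_like(ok)
        S=16
        for k in range(len(x)-1):  # union of prisms from z=.165 up
            P=np.vstack([t[k:k+2] for t in top]); P=P[P[:,2]>.16]
            if len(P)<3: continue
            Q=P.copy();Q[:,2]=.165
            pts=np.array([proj(f,q) for q in W(r.x,np.vstack([P,Q]))],np.float32)
            cv2.fillConvexPoly(pr,cv2.convexHull((pts*S).round().astype(np.int32)),1,shift=4)
        print(side,h,"IoU",(m&pr).sum()/(m|pr).sum(),m.sum(),pr.sum())
print(get_state()["clock"])
E
python3 fit.py
```

```text
[ 0.5701 -0.1564 -0.3474] [[-1.0275 -0.0565]
 [ 0.9956  0.5534]
 [-0.8161 -0.4234]
 [ 0.3767  0.5681]
 [ 0.2003 -0.6959]
 [ 1.0258 -0.5785]
 [ 0.1572  0.6198]
 [-0.4144  0.6075]
 [-0.6652 -1.0323]
 [ 0.5721 -0.5403]
 [ 0.1999  0.5312]
 [-0.6056  0.1417]]
levers [[ 0.473  -0.0723  0.155 ]
 [ 0.4416 -0.1588  0.155 ]] [array([235.5519, 205.3753]), array([260.3887, 214.2711])] net [[236.4, 208.4], [260.0, 213.5]]
L flat IoU 0.55 99 180
L arch IoU 0.6242038216560509 99 156
R flat IoU 0.6024096385542169 104 162
R arch IoU 0.66 104 145
1.85
```

```bash
python3 - <<'E'
from h import *
fs=[grab_frame("top") for _ in range(10)]
a=np.mean([f["img"] for f in fs],0).astype(np.float32); f=fs[0]
p=np.load("pose.npy");c,s=np.cos(p[2]),np.sin(p[2])
out=[];
for y in(.046,-.046):  # rectified slot view at z=.165, 4 px/mm, 160x60 mm; up = back
    xs=np.arange(.08,-.08,-.00025); ys=np.arange(y+.03,y-.03,-.00025)
    mp=np.array([[proj(f,(p[0]+c*X-s*Y,p[1]+s*X+c*Y,.165)) for Y in ys] for X in xs],np.float32)
    im=cv2.remap(a,mp[...,0],mp[...,1],cv2.INTER_CUBIC); out.append(im)
    sat=im.max(2)-im.min(2)
    w=[(int(1000*xs[i]),round((sat[i]>60).sum()*.25,1),round(float(1000*ys[sat[i]>60].mean()),1) if (sat[i]>60).any() else None) for i in range(60,600,30)]; print(w)
cv2.imwrite("pics/slots.png",np.clip(np.hstack(out)*1.1,0,255)[:590,:,::-1])
E
```

```text
[(64, np.float64(0.0), None), (57, np.float64(0.0), None), (49, np.float64(9.2), 48.0), (42, np.float64(15.5), 48.4), (34, np.float64(16.0), 49.1), (27, np.float64(17.5), 48.9), (19, np.float64(18.0), 49.1), (12, np.float64(16.8), 49.0), (4, np.float64(16.5), 48.9), (-2, np.float64(16.8), 48.5), (-10, np.float64(16.0), 47.9), (-17, np.float64(15.0), 47.9), (-25, np.float64(13.2), 47.0), (-32, np.float64(7.8), 46.5), (-40, np.float64(0.0), None), (-47, np.float64(0.0), None), (-55, np.float64(0.0), None), (-62, np.float64(0.0), None)]
[(64, np.float64(0.0), None), (57, np.float64(0.0), None), (49, np.float64(11.8), -42.0), (42, np.float64(14.0), -42.1), (34, np.float64(14.2), -42.0), (27, np.float64(14.2), -42.3), (19, np.float64(14.8), -42.5), (12, np.float64(15.0), -42.4), (4, np.float64(15.0), -42.4), (-2, np.float64(15.0), -42.6), (-10, np.float64(15.0), -42.4), (-17, np.float64(15.0), -42.4), (-25, np.float64(14.5), -42.6), (-32, np.float64(14.5), -42.6), (-40, np.float64(11.0), -42.9), (-47, np.float64(0.0), None), (-55, np.float64(0.0), None), (-62, np.float64(0.0), None)][ WARN:0@5.340] global loadsave.cpp:1063 imwrite_ Unsupported depth image for selected encoder is fallbacked to CV_8U.
```

View pics/slots.png

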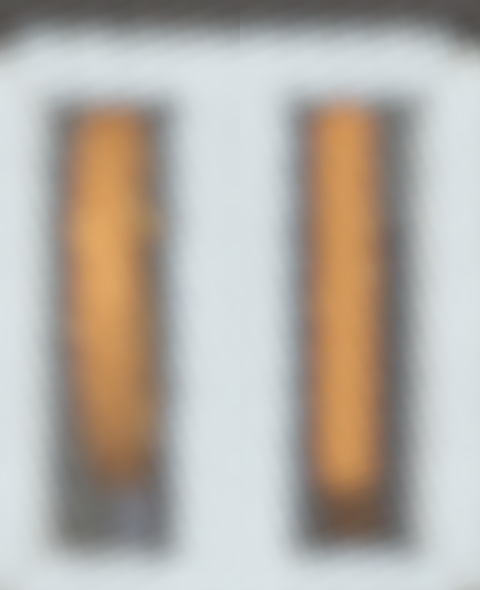

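This confirms it. The left insert is bowed and shaded like an arch (crumpet), and the right one is straight with a flat top and a dark vertical front face (slice). I'll press the right lever.

```bash
cat > go.py <<'E'
from h import *
from scipy.spatial.transform import Rotation as R
np.set_printoptions(precision=4,suppress=True)
p=np.load("pose.npy");c,s=np.cos(p[2]),np.sin(p[2]); m=(-.122,-.046)
X,Y=p[0]+c*m[0]-s*m[1],p[1]+s*m[0]+c*m[1]
grab(30)
best=None
q0=np.array(get_state()["q"])
for k in(0,1):   # closing axis along the toaster's y, either way round
    rv=(R.from_euler("z",p[2]+k*np.pi)*R.from_euler("x",np.pi)).as_rotvec()
    q=ik([X,Y,.25],rv)
    if q is not None and (best is None or np.abs(q-q0).max()<best[0]): best=(np.abs(q-q0).max(),rv)
print(best,X,Y)
movep([X,Y,.25],best[1])
print(get_state()["position"],get_state()["clock"])
move_l([X,Y,.175],.1)
hit=move_l([X,Y,.145],.03,until_force=2.5)
st=get_state();print(hit,st["position"],st["contact_force"],st["clock"])
cv2.imwrite("pics/touch.png",cv2.resize(grab_frame("top")["img"][140:245,195:335,::-1],None,fx=5.6,fy=5.6,interpolation=cv2.INTER_CUBIC))
E
python3 go.py
```

```text
(np.float64(1.549062410744761), array([ 3.0943, -0.5429, -0.    ])) 0.43976078437008964 -0.15811782733700813
[ 0.4397 -0.1587  0.25  ] 4.8417
True [ 0.4396 -0.158   0.1541] [-0.0186  0.9741  3.9532] 6.4333
```

View pics/touch.png

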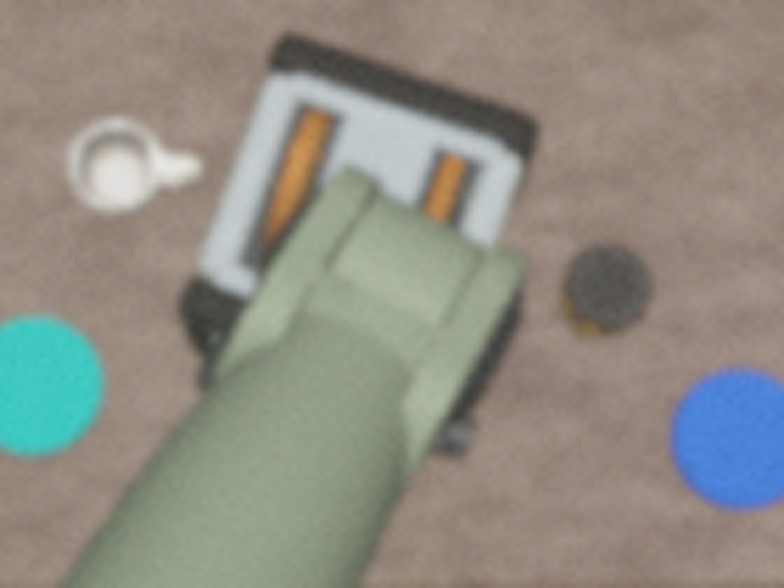

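The picture shows the wrist over the right lever, with mug and jar in place. Contact came at z = 0.154 with 4 N, which matches the tab's 155 mm resting height. Now I press to 0.122.

```bash
python3 - <<'E'
from h import *
np.set_printoptions(precision=4,suppress=True)
x,y,_=get_state()["position"]
for z in(.144,.138,.133,.127,.122):
    move_l([x,y,z],.03); st=get_state(); print(z,st["position"],st["contact_force"],st["clock"])
sleep(.5); st=get_state(); print(st["position"],st["contact_force"],st["clock"])
cv2.imwrite("pics/press.png",cv2.resize(grab_frame("top")["img"][140:245,195:335,::-1],None,fx=5.6,fy=5.6,interpolation=cv2.INTER_CUBIC))
E
```

```text
0.144 [ 0.4396 -0.1581  0.1441] [0.0287 0.0834 3.5775] 6.975
0.138 [ 0.4396 -0.158   0.1382] [-0.6792 -0.6782  5.1112] 7.325
0.133 [ 0.4396 -0.158   0.1332] [-0.9647 -0.38    3.5822] 7.6417
0.127 [ 0.4396 -0.158   0.1272] [-0.5931  1.1657  6.1857] 7.9917
0.122 [ 0.4396 -0.158   0.1222] [-1.5785  0.362   5.6241] 8.3083
[ 0.4396 -0.1581  0.1222] [-0.8948 -0.0657  4.8534] 8.8083
```

View pics/press.png

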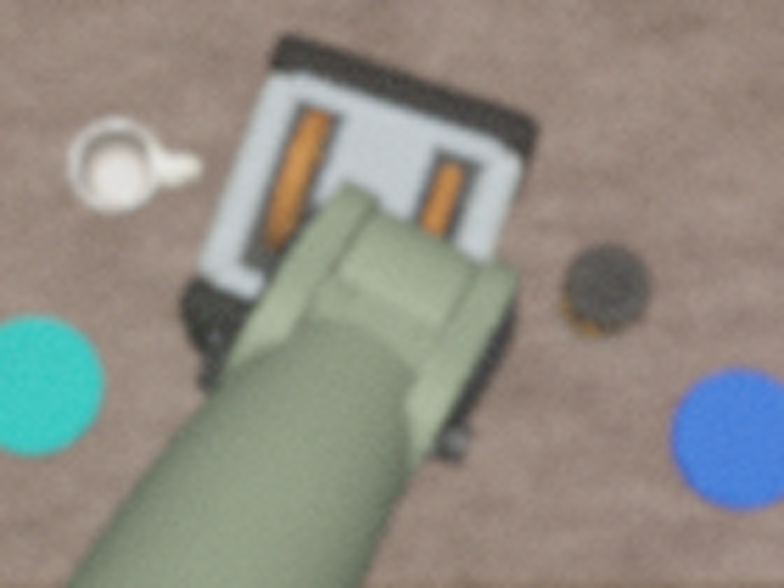

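The right slice has dropped: its back end moved from about (455,152) to (450,165). The left crumpet is unchanged, and the mug (112,165) and jar (607,285) are where they were. The tip holds at z = 0.122, which is 33 mm down, pushing with about 5 N. I'm handing it in.

```bash
python3 -c "
from cell import *
print(sign_off())"
```

```text
the job is handed in; nothing more can be done
None
```

I handed the job in with the right lever (the square slice's slot) held about 33 mm down at the third click, pushing with about 5 N. The slice went down, and the crumpet, mug and jar look unmoved. The arm hid the spoon in the last picture, so I couldn't check it. The hand-in gave no verdict.

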